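# Fit the keyed hub onto the gearmotor's output stub

## Task

Pick up the oblong aluminium hub that has keyways cut in its bore, turn it until the keyways line up with the two keys of the gearmotor's upright output stub, lower it over the stub until it sits fully home on the shoulder, and let go of it. Do not let it drop from above the stub, and leave the plain-bored hub where it lies.

Things in the scene. Friction and masses are not known exactly. Their poses are not given: they have to be found in the camera images.
- hub: Keyed hub to be fitted: oblong aluminium block, 90 mm long (x), 52 wide (y, the natural grip), 40 high (z), about 0.3 kg, lying flat. Origin at its middle, 20 mm above the underside. Right through it along z runs a round bore 32 mm across with two opposite keyways along x, together a slot 54 mm long (x) and 20 mm wide (y). Dark bolt marks near both ends. Half a turn fits equally.
- stub_seat (a point): Point on the axis of the upright steel stub, level with the flat shoulder the hub must rest on, 78 mm above the table. The stub rises 56 mm from it: a 20 mm round core with a tapered nose and two opposite keys along x, 42 mm tip to tip, 8 mm thick (y), 44 mm tall, tops rounded. Play of the hub: about 6 mm each side, 15 degrees each way. Stiff: turns only above 0.8 N m.
- gearbox: Grey gearmotor fixed to the table: housing 130 x 110 mm, 62 high, with a 44 mm round dark boss on top (16 mm high) whose top is the shoulder round the stub. Motor on the far side, 74 mm high, reaching 174 mm from the origin along +x. Origin under the stub's axis at table level. The round stub on the bearing block at the table's right is not the one.
- plain_hub: Look-alike to be left alone: the same 90 x 52 x 40 mm oblong aluminium block, origin at its middle, but with a plain round 32 mm bore without keyways, which does not go over the keys. It and the keyed hub may lie in either one's place.
There are look-alikes about, which are no part of the job. Leave any yellow look-alike of the hub alone.

How it is judged:
By the outcome, as a careful person would: the job done as asked, in the order asked, and still so for the second after the job is handed in, with the robot touching nothing.
It also fails if it takes over 45 s, if anything falls off the work surface, if the arm or the gripper's body presses on something with over 40 N, if the wrist force passes 120 N, or if a joint passes its speed limit or range.

## Robot

A 7-joint arm with a two-finger parallel gripper is mounted at the origin on the work surface. World frame = base frame: x ahead of the robot, y to its left, z up, the work surface at z = 0. Lengths are in m, angles in rad, forces in N, time in s.
With the tool pointing down it reaches from about 0.35 to 0.9 m from the base axis. Payload 8.1 kg.
Tool frame: the origin (TCP) lies at the very end of the fingers, on their centre line; the grasp point (between the pads) lies 19 mm behind it (arm.grasp_offset is the distance from the TCP to the grasp point, in m); z points along the fingers, y is the direction in which the jaws open and shut (so a half turn about z gives the same grasp; the last joint's range is limited). The gripper opens to 92 mm and grips with 3 to 60 N. Pads are 19 mm wide; open, the fingers measure 130 mm over their backs; the gripper's body (75 mm by 190 mm) begins 47 mm behind the grasp point.
Start: joints at [-1.215, 0.434, 0.025, 1.573, -0.012, 1.134, -0.075], TCP at [0.277, 0.56, 0.202] pointing down, gripper open.
Joint ranges: [-2.62, 2.62], [-0.44, 2.09], [-1.27, 1.32], [0.08, 2.57], [-1.32, 4.46], [0.12, 2], [-2.74, 2.74]. Speed limits (rad/s): [2.22, 2.22, 3.01, 3.01, 3.14, 3.14, 3.14].

## Interface

Orientations are given as a rotation vector (axis times angle).
In Python, from cell import arm, eyes, workorder gives the robot as it stands.
- The arm moves only by the shell command python3 -m inch 'ROWS' [FORCE]. ROWS is JSON, a list that holds one entry, the list of rows, each a list of 5 numbers: the closure, from 0 (fully open) to 1 (shut), then the shift along the tool's x, y, z in mm, then the turn about the tool's z in degrees. A call has 1 to 12 rows; each row shifts and turns the pose as measured when the row begins, along the tool's axes as they then stand; what a row does not reach is not made up. A row lasts 1/10 s, in which the tool goes at most 50 mm and 8.59 degrees, less where a joint would pass 70% of its speed; a pose out of reach is approached as far as the arm can. A call with a gripper value outside its range is refused whole. The fingers move at their own pace and stop on an object; FORCE is the grip in N (left out, the last holds). Time passes only in rows, so rows that do not move let the fingers close. It gives the time, the measured TCP pose, the force and the opening at its end, in the units of the state.
- arm.observe(): the state, without advancing time (a new reading comes with each control period).
- eyes.get_image(name): name is "scene" or "top" or "wrist"; returns a dict with "frame" (420x560x3 uint8, blue, green, red), "intrinsics" (3x3 intrinsics, pixels), "rvec" (rotation vector, rad) and "tvec" (3), from world to camera coordinates, as OpenCV has them; the wrist camera has in their place "T_tool_cam" (4x4, takes a point from camera to tool coordinates, whose origin is the TCP and whose axes are the flange's). Camera axes: x right, y down, z forward; pixel columns grow to the right and rows downward; lengths in m; the calibration is good to about 2 mm. A picture is of the moment at which its call begins: read the wrist's pose just before it. There is no depth.
- workorder.sign_off(): hands the job in, once; it reports no verdict.
The state is a dict: "clock": time; "joints": joint angles; "dq": joint speeds; "joint_efforts": joint torques, N m; "position": TCP position; "ee_rot": TCP orientation; "force": force on the tool from outside, world axes, zero at the start; "ft_torque": the same for the moment, N m; "width": opening from 0.0 (shut) to 1.0 (fully open).
Only numpy, scipy, OpenCV 4.12 (cv2) and the standard library are available. Lean on these libraries where they do the work, as an engineer would, in place of code of your own. Each camera call takes 0.05 s, during which the arm holds its last target.

## Working session

There is one attempt and no reset: what is moved stays moved. The work goes in short steps, Python scripts to look and compute and a shell command to move; the robot and the scene stay as the last step left them, time stands still between calls to the robot, and variables do not carry over. Pictures are saved under pics/ and viewed, and the job is handed in when it is done.

```bash
mkdir -p pics; ls; cat > h.py <<'E'
import numpy as np, cv2
from scipy.spatial.transform import Rotation as R
from cell import arm, eyes, workorder
def snap(name,fn):
    s=arm.observe(); im=eyes.get_image(name); cv2.imwrite('pics/'+fn,im['frame'])
    K=np.array(im['intrinsics'])
    if name=='wrist':
        T=np.eye(4);T[:3,:3]=R.from_rotvec(s['ee_rot']).as_matrix();T[:3,3]=s['position']
        W=T@np.array(im['T_tool_cam'])
    else:
        C=np.eye(4);C[:3,:3]=R.from_rotvec(np.array(im['rvec']).ravel()).as_matrix();C[:3,3]=np.array(im['tvec']).ravel();W=np.linalg.inv(C)
    np.savez('pics/'+fn+'.npz',K=K,W=W)
    return im['frame'],K,W
def ray(fn,u,v,z):
    d=np.load('pics/'+fn+'.npz');K,W=d['K'],d['W']
    r=W[:3,:3]@np.linalg.inv(K)@np.array([u,v,1.]);o=W[:3,3]
    return o+r*(z-o[2])/r[2]
def proj(fn,p):
    d=np.load('pics/'+fn+'.npz');K,W=d['K'],d['W']
    c=np.linalg.inv(W)@np.append(p,1);q=K@c[:3];return q[:2]/q[2]
E
python3 - <<'E'
from h import *
for n in ['scene','top','wrist']: print(n,snap(n,n+'0.png')[2].round(3).tolist())
print(arm.observe())
E
```

```text
pics
scene [[-0.589, 0.496, -0.638, 1.24], [0.808, 0.369, -0.459, 0.507], [0.008, -0.786, -0.618, 0.776], [0.0, 0.0, 0.0, 1.0]]
top [[-0.054, -0.978, 0.202, 0.35], [-0.999, 0.052, -0.014, -0.011], [0.003, -0.202, -0.979, 0.997], [0.0, 0.0, 0.0, 1.0]]
wrist [[0.444, 0.861, 0.247, 0.208], [0.896, -0.427, -0.123, 0.592], [-0.001, 0.276, -0.961, 0.384], [0.0, 0.0, 0.0, 1.0]]
{'clock': 0.15, 'joints': array([-1.21462858,  0.43507673,  0.02498793,  1.57384415, -0.01161799,
        1.13396037, -0.07504895]), 'dq': array([ 0.00116711, -0.00175168, -0.00302632, -0.0002334 ,  0.00133733,
        0.00031506,  0.00118311]), 'joint_efforts': array([ 2.16368026e-03, -6.68263865e+01,  9.86132473e-01, -3.14693964e+01,
       -6.04625791e-02,  3.93444160e-02,  6.98155645e-05]), 'position': array([0.27665207, 0.56001101, 0.20153383]), 'ee_rot': array([-7.14346854e-01, -3.05912823e+00,  1.77678129e-03]), 'force': array([ 0.38641645, -0.31297828, -0.33450707]), 'ft_torque': array([-0.01412638,  0.04654312,  0.00940098]), 'width': 0.9985024033135987}
```

View pics/top0.png

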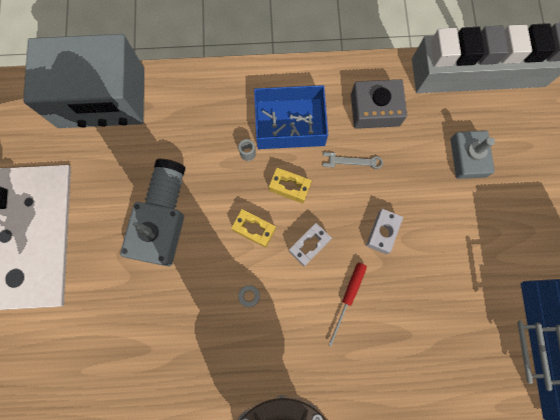

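View pics/scene0.png

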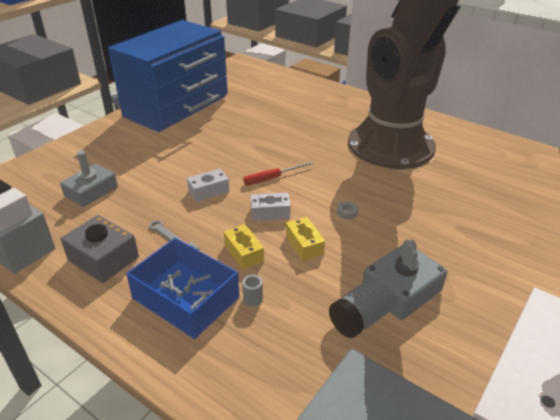

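View pics/wrist0.png

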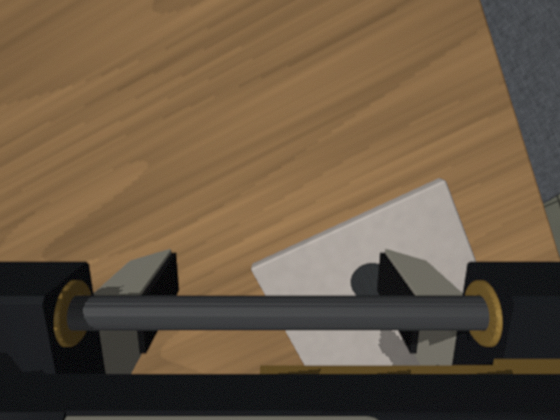

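The top view shows the keyed grey hub near (310,244) and the plain one at (385,231). The keyed gearmotor stub is near (148,232), and the two yellow look-alikes are at (290,185) and (253,227). I'll zoom in to measure.

```bash
python3 - <<'E'
from h import *
f=cv2.imread('pics/top0.png')
a=cv2.resize(f[215:275,280:410],None,fx=6,fy=6,interpolation=cv2.INTER_CUBIC)
b=cv2.resize(f[185:275,110:200],None,fx=6,fy=6,interpolation=cv2.INTER_CUBIC)
cv2.imwrite('pics/z1.png',a);cv2.imwrite('pics/z2.png',b)
s=cv2.imread('pics/scene0.png')
cv2.imwrite('pics/z3.png',cv2.resize(s[225:345,320:460],None,fx=5,fy=5,interpolation=cv2.INTER_CUBIC))
hsv=cv2.cvtColor(f,cv2.COLOR_BGR2HSV)
m=((hsv[...,1]<50)&(hsv[...,2]>120)).astype(np.uint8)*255
m=cv2.morphologyEx(m,cv2.MORPH_CLOSE,np.ones((3,3)))
cs,_=cv2.findContours(m,cv2.RETR_EXTERNAL,cv2.CHAIN_APPROX_NONE)
for c in cs:
    if cv2.contourArea(c)>300:
        p=np.array([ray('top0.png',u,v,.04)[:2] for u,v in c[:,0]],np.float32)
        print(cv2.boundingRect(c),cv2.minAreaRect(p))
E
```

```text
(289, 223, 43, 43) ((0.4610186517238617, -0.0865921750664711), (0.05057503655552864, 0.09217879176139832), 41.831302642822266)
(121, 214, 40, 50) ((0.4924803674221039, 0.2903600335121155), (0.09205695241689682, 0.10058475285768509), 75.33126068115234)
(368, 209, 35, 45) ((0.48063382506370544, -0.26339229941368103), (0.052692461758852005, 0.09739188104867935), 64.30897521972656)
(0, 165, 70, 145) ((0.5168647766113281, 0.5548630952835083), (0.33153191208839417, 0.16576871275901794), 0.7203041315078735)
(323, 153, 60, 16) ((0.655902624130249, -0.20235325396060944), (0.1419118046760559, 0.03364242985844612), 84.69898986816406)
(459, 131, 36, 44) ((0.6602445244789124, -0.5083175897598267), (0.08348795026540756, 0.10677898675203323), 89.07676696777344)
(205, 0, 355, 74) ((0.9845622181892395, -0.3145197629928589), (0.9248367547988892, 0.20917126536369324), 87.03096008300781)
(136, 0, 66, 60) ((1.0356615781784058, 0.2387075126171112), (0.16697420179843903, 0.17062178254127502), 89.12358093261719)
(0, 0, 133, 98) ((1.015095591545105, 0.5097233057022095), (0.39880263805389404, 0.22177545726299286), 70.81295013427734)
```

View pics/z1.png

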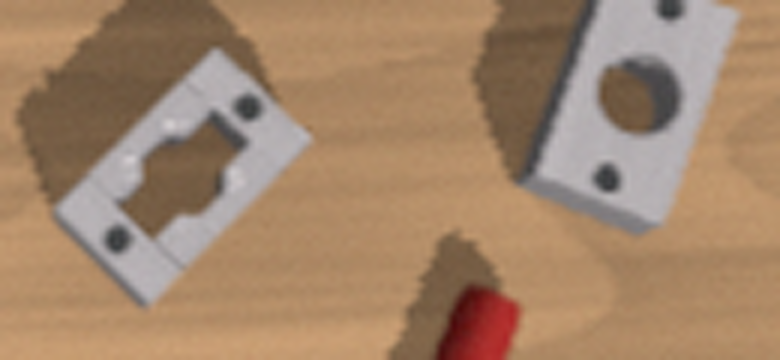

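View pics/z2.png

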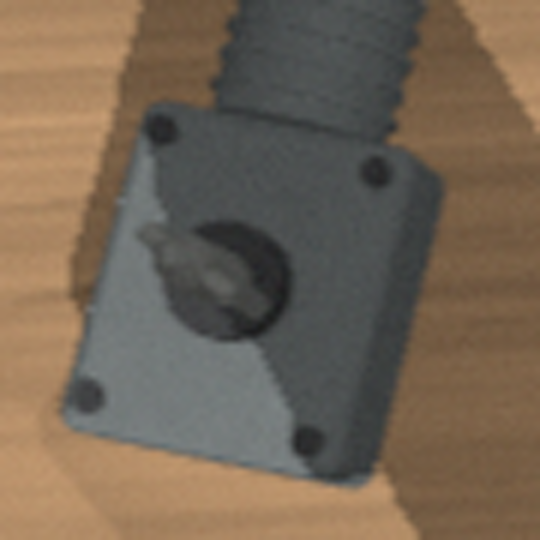

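View pics/z3.png

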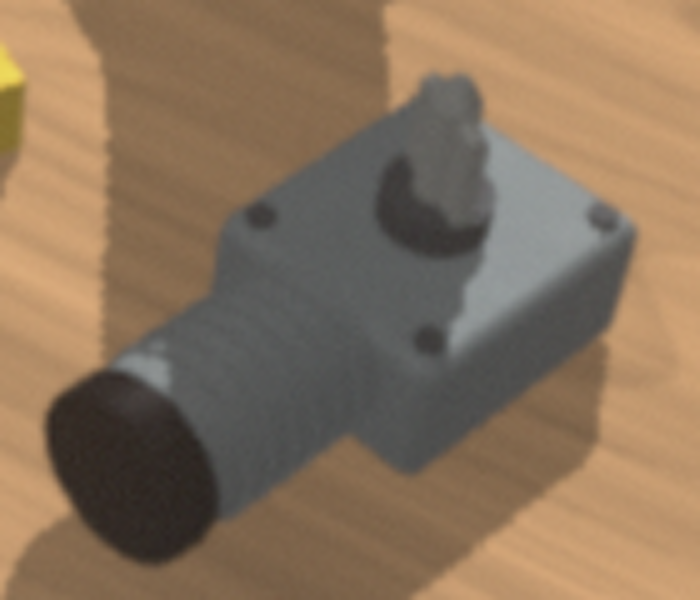

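```bash
python3 - <<'E'
from h import *
s=arm.observe(); M=R.from_rotvec(s['ee_rot']).as_matrix(); print(M.round(3))
f='top0.png'
print('boss',ray(f,148.3,232,.078))
# scene boss centre approx zoom(437,205)
print('boss scene',ray('scene0.png',320+435/5,225+205/5,.078))
a=ray(f,110+150/6,185+232/6,.122);b=ray(f,110+262/6,185+305/6,.122);d=b-a;print('key dir(rough)',np.degrees(np.arctan2(d[1],d[0])),np.hypot(*d[:2]))
print('motor dir',np.degrees(np.arctan2(*(ray(f,168,170,.037)-ray(f,148,235,.062))[1::-1])))
# hub
for z,pts in [(.04,[(215/6,48/6),(310/6,138/6),(148/6,305/6),(55/6,212/6)])]:
    P=np.array([ray(f,280+u,215+v,z) for u,v in pts]);print(P.round(4).tolist(),P.mean(0))
    d=P[0]-P[3]+P[1]-P[2];print('hub ang',np.degrees(np.arctan2(d[1],d[0])))
# wrist view
for v in (100,150,200):print('wrist ray offset',v,ray('wrist0.png',280,v,.05)-s['position'])
E
```

```text
[[-0.897  0.443 -0.   ]
 [ 0.443  0.897 -0.001]
 [-0.    -0.001 -1.   ]]
boss [0.5018223 0.2733532 0.078    ]
boss scene [0.51402793 0.28218835 0.078     ]
key dir(rough) -125.35955169364655 0.04876368827546729
motor dir -13.613562155252195
[[0.5084, -0.1037, 0.04], [0.4714, -0.1377, 0.04], [0.411, -0.0712, 0.04], [0.4482, -0.038, 0.04]] [ 0.45976659 -0.08767358  0.04      ]
hub ang -47.623577706930995
wrist ray offset 100 [-0.06908723  0.03436986 -0.15153383]
wrist ray offset 150 [-0.03102778  0.01559238 -0.15153383]
wrist ray offset 200 [ 0.00991524 -0.00460777 -0.15153383]
```

```bash
python3 -m inch '[[[0,-38,-15,-28,0],[0,-44,-18,-15,0],[0,-44,-18,-10,0],[0,-44,-18,-5,0],[0,-44,-18,0,0],[0,-44,-18,0,0],[0,-44,-18,0,0],[0,-35,-15,0,0],[0,-20,-8,0,0],[0,0,0,0,0]]]'
python3 - <<'E'
from h import *
s=arm.observe();print(s['position'],R.from_rotvec(s['ee_rot']).as_matrix()[:2,0],s['joints'])
snap('wrist','w1.png')
E
```

```text
clock: 1.15
position: [0.5399, 0.2598, 0.2584]
ee_rot: [-0.707, -3.059, 0.01]
force: [0.1, -0.1, -1.0]
width: 0.998
[0.53991724 0.25982001 0.25844107] [-0.89855999  0.4388505 ] [-0.6585173   0.35539596  0.16633625  1.55985942 -0.0574161   1.23693435
  0.63322178]
```

View pics/w1.png

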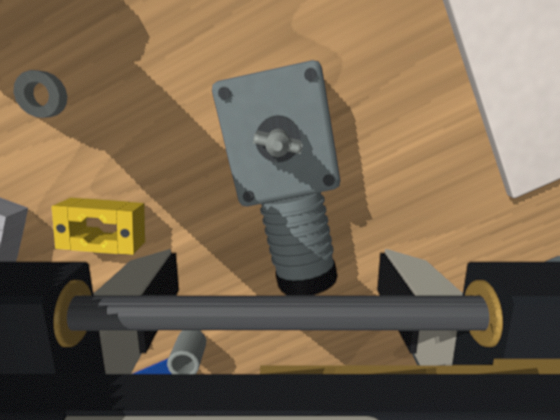

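The stub sits near (278,142) in the wrist view, with its keys running from about (256,138) to (300,147). I'll zoom in on it.

```bash
python3 - <<'E'
from h import *
f=cv2.imread('pics/w1.png')
cv2.imwrite('pics/z4.png',cv2.resize(f[100:180,235:325],None,fx=7,fy=7,interpolation=cv2.INTER_CUBIC))
E
```

```text
(no output)
```

View pics/z4.png

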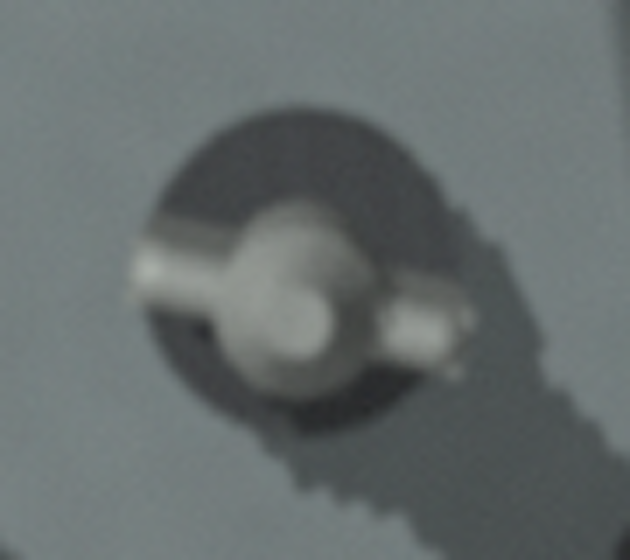

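```bash
python3 - <<'E'
from h import *
n='w1.png'
g=lambda u,v,z:ray(n,235+(u+.5)/7-.5,100+(v+.5)/7-.5,z)
print('boss',g(301,268,.078),'nose',g(303,322,.134))
for p,q in [((150,270),(440,330)),((140,272),(465,335)),((185,278),(410,328))]:
    d=g(*q,.121)-g(*p,.121);print((g(*q,.121)+g(*p,.121))/2,np.degrees(np.arctan2(d[1],d[0])),np.hypot(*d[:2]))
# hub ang candidates, tool x angle
s=arm.observe();M=R.from_rotvec(s['ee_rot']).as_matrix();print('toolx ang',np.degrees(np.arctan2(M[1,0],M[0,0])))
E
```

```text
boss [0.50018555 0.27612777 0.078     ] nose [0.50147321 0.2761465  0.134     ]
[0.49996974 0.27578374 0.121     ] 52.36913578027845 0.035631017854501186
[0.50074538 0.27641843 0.121     ] 53.079203315381726 0.039853070426801564
[0.50041284 0.27588297 0.121     ] 51.534781765210326 0.027739642075840756
toolx ang 154.0570020097899
```

```bash
python3 -m inch '[[[0,0,-40,0,7.2],[0,0,-40,0,7.2],[0,0,-40,0,7.2],[0,-36,-29,8,0],[0,-36,-29,8,0],[0,-36,-29,8,0],[0,-36,-29,8,0],[0,-36,-29,8,0],[0,-36,-29,8,0],[0,0,0,0,0]]]'
python3 - <<'E'
from h import *
s=arm.observe();M=R.from_rotvec(s['ee_rot']).as_matrix();print(np.degrees(np.arctan2(M[1,0],M[0,0])),M[:,2],s['joints'])
snap('wrist','w2.png')
E
```

```text
clock: 2.2
position: [0.4829, -0.1106, 0.2078]
ee_rot: [-1.249, -2.876, -0.0]
force: [0.0, 0.7, 0.7]
width: 1.0
133.05788014456158 [-0.00514524  0.00254553 -0.99998352] [-0.23395782  0.223718    0.43054922  1.89475772 -0.1086675   1.05105385
  0.99325525]
```

View pics/w2.png

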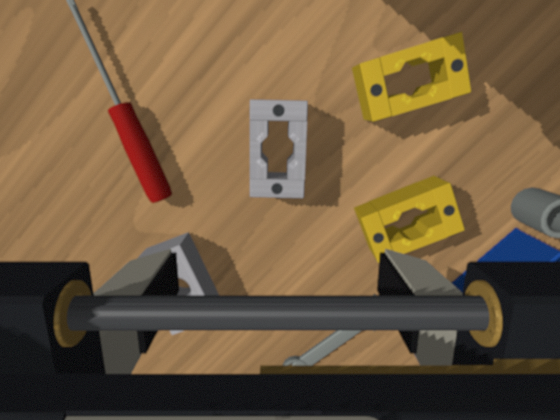

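The keyed hub is centred at about (278,149) in the wrist view, with bolt marks at (278,110) and (277,188). It is nearly aligned with the tool's x axis.

```bash
python3 - <<'E'
from h import *
f=cv2.imread('pics/w2.png');g=cv2.cvtColor(f,cv2.COLOR_BGR2GRAY)
P=[]
for (u,v) in [(278,110),(277,188)]:
    w=g[v-9:v+10,u-9:u+10];m=(w<95).astype(np.uint8)
    M=cv2.moments(m,True);c=(u-9+M['m10']/M['m00'],v-9+M['m01']/M['m00']);P.append(ray('w2.png',*c,.04));print(c,m.sum())
P=np.array(P);d=P[0]-P[1];c=P.mean(0);print(c,np.degrees(np.arctan2(d[1],d[0])),np.hypot(*d[:2]))
s=arm.observe();M=R.from_rotvec(s['ee_rot']).as_matrix()
tgt=c.copy();tgt[2]=.005
print('tool delta mm',M.T@(tgt-s['position'])*1000)
E
```

```text
(278.10526315789474, 110.0) 95
(276.5, 188.2439024390244) 82
[ 0.45858139 -0.08834894  0.04      ] 131.79507008905074 0.0721842827420298
tool delta mm [ 29.17901999  -4.93923017 203.18991511]
```

```bash
python3 -m inch '[[[0,15,-2.5,40,1.3],[0,14,-2.5,40,0],[0,0,0,45,0],[0,0,0,40,0],[0,0,0,20,0],[0,0,0,0,0]]]'
python3 - <<'E'
from h import *
s=arm.observe();M=R.from_rotvec(s['ee_rot']).as_matrix();print(np.degrees(np.arctan2(M[1,0],M[0,0])),M[:,2],s['force'])
print(M.T@(np.array([.4587,-.0883,.007])-s['position'])*1000)
E
```

```text
clock: 2.85
position: [0.4623, -0.0725, 0.0194]
ee_rot: [-1.256, -2.876, -0.017]
force: [-0.2, 0.3, 0.1]
width: 0.999
132.8265140903646 [ 9.71992627e-04  1.15825885e-02 -9.99932447e-01] [-0.19759569  0.27448776  0.10235297]
[ -9.22671537 -13.43083288  12.21977044]
```

```bash
python3 -m inch '[[[0,-9,-13.5,0,1],[0,0,0,0,0]]]'
python3 - <<'E'
from h import *
s=arm.observe();M=R.from_rotvec(s['ee_rot']).as_matrix();print(np.degrees(np.arctan2(M[1,0],M[0,0])),M[:,2],s['force'])
print(M.T@(np.array([.4587,-.0883,.007])-s['position'])*1000)
E
```

```text
clock: 3.05
position: [0.4591, -0.0865, 0.0203]
ee_rot: [-1.276, -2.866, -0.019]
force: [0.3, -0.7, 1.3]
width: 1.003
132.015149742469 [ 0.00121443  0.01279388 -0.99991742] [ 0.28937931 -0.67726872  1.31205922]
[-1.2187762  -1.59502261 13.32274367]
```

Now I'll lower to grasp height and close.

```bash
python3 -m inch '[[[0,-1,-1.5,8,0],[0,0,0,4,0],[0,0,0,0,0]]]' 35
python3 -m inch '[[[0.6,0,0,0,0],[0.6,0,0,0,0],[0.6,0,0,0,0],[0.6,0,0,0,0],[0.6,0,0,0,0],[0.6,0,0,0,0]]]' 35
python3 - <<'E'
from h import *
s=arm.observe();M=R.from_rotvec(s['ee_rot']).as_matrix();print(np.degrees(np.arctan2(M[1,0],M[0,0])),M[:,2],s['force'])
print(M.T@(np.array([.4587,-.0883,.007])-s['position'])*1000)
E
```

```text
clock: 3.35
position: [0.4611, -0.0881, 0.0102]
ee_rot: [1.278, 2.869, 0.024]
force: [-0.4, 0.6, -0.3]
width: 0.999
clock: 3.95
position: [0.4616, -0.0879, 0.0109]
ee_rot: [1.277, 2.868, 0.025]
force: [0.6, 0.0, -1.0]
width: 0.557
131.99902722666943 [ 0.00808685  0.01353137 -0.99987574] [ 0.61706663  0.0311013  -0.9666454 ]
[ 1.62157015 -2.4689773   3.85657371]
```

```bash
python3 -m inch '[[[0.6,0,0,-15,0],[0.6,0,0,-30,0],[0.6,0,0,-40,0],[0.6,0,0,-45,0],[0.6,0,0,-40,0],[0.6,0,0,0,0]]]' 45
python3 - <<'E'
from h import *
s=arm.observe();M=R.from_rotvec(s['ee_rot']).as_matrix();print(np.degrees(np.arctan2(M[1,0],M[0,0])),M[:,2],s['force'],s['ft_torque'],s['joints'])
print(M.T@(np.array([.5005,.276,.18])-s['position'])*1000)
snap('wrist','w3.png')
E
```

```text
clock: 4.55
position: [0.457, -0.0903, 0.1845]
ee_rot: [-1.277, -2.864, -0.018]
force: [0.0, -0.2, -3.1]
width: 0.556
131.95779091305894 [-5.78404382e-04  1.30307387e-02 -9.99914929e-01] [ 2.19878744e-03 -1.55171715e-01 -3.13452681e+00] [-0.04787441 -0.08904776  0.03755516] [-0.27052975  0.19535244  0.42926811  1.99346966 -0.11319961  0.97563893
  0.94764907]
[243.25561292 277.12516872   9.25745377]
```

View pics/w3.png

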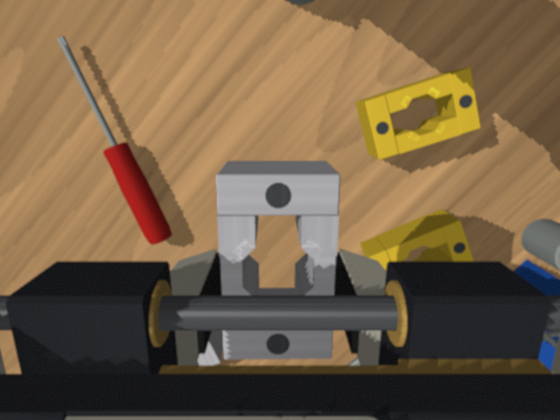

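```bash
python3 - <<'E'
from h import *
s=arm.observe();M=R.from_rotvec(s['ee_rot']).as_matrix()
P=[]
f=cv2.imread('pics/w3.png');g=cv2.cvtColor(f,cv2.COLOR_BGR2GRAY)
for (u,v) in [(278,195),(278,343)]:
    m=(g[v-14:v+15,u-15:u+16]<95).astype(np.uint8);Mo=cv2.moments(m,True);c=(u-15+Mo['m10']/Mo['m00'],v-14+Mo['m01']/Mo['m00'])
    w=ray('w3.png',*c,s['position'][2]+.029);P.append(M.T@(w-s['position']));print(c,m.sum(),P[-1]*1000)
print((P[0]+P[1])/2*1000, np.linalg.norm(P[0]-P[1]))
a=132.
d=np.array([.5005-.457,.276+.0903])/10*1000
for i in range(10):
    t=np.radians(a);print(round(d@[np.cos(t),np.sin(t)]),round(d@[np.sin(t),-np.cos(t)]));a-=7.95
E
```

```text
(277.8811040339703, 195.0552016985138) 471 [ 35.39765967  -1.11079956 -28.57152027]
(277.6080508474576, 341.8135593220339) 472 [-36.78073458  -1.34701023 -29.46629226]
[ -0.69153746  -1.2289049  -29.01890626] 0.07218432661879463
24 28
28 24
31 20
33 16
35 11
36 6
37 1
37 -4
36 -9
34 -14
```

```bash
python3 -m inch '[[[0.6,24,28,0,7.9],[0.6,28,24,0,7.9],[0.6,31,20,0,7.9],[0.6,33,16,0,7.9],[0.6,35,11,0,7.9],[0.6,36,6,0,7.9],[0.6,37,1,0,7.9],[0.6,30,-3,0,7.9],[0.6,20,-5,0,7.9],[0.6,10,-4,0,6],[0.6,0,0,0,0]]]' 
python3 - <<'E'
from h import *
s=arm.observe();M=R.from_rotvec(s['ee_rot']).as_matrix();print(np.degrees(np.arctan2(M[1,0],M[0,0])),M[:,2],s['force'],s['joints'])
print(M.T@(np.array([.5005,.276,.18])-s['position'])*1000)
snap('wrist','w4.png')
E
```

```text
clock: 5.7
position: [0.489, 0.235, 0.1637]
ee_rot: [-2.814, -1.364, 0.044]
force: [0.0, -0.2, -3.2]
width: 0.556
51.741787334994825 [-3.11934757e-02  8.72158461e-05 -9.99513361e-01] [ 0.03743935 -0.15560173 -3.22929479] [-0.91699176  0.37784935  0.51606225  1.83083858 -0.23084293  1.01925746
 -0.97171464]
[ 38.9798188  -16.81542943 -16.6072842 ]
```

View pics/w4.png

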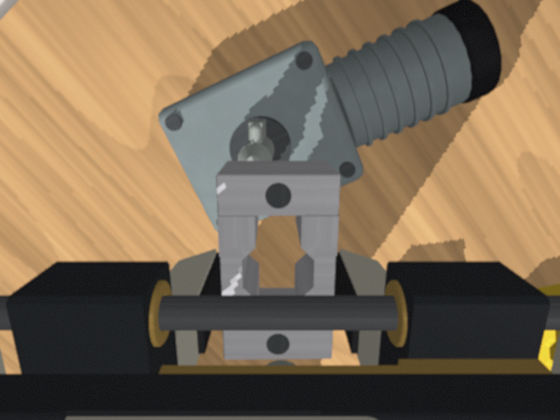

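```bash
python3 -m inch '[[[0.6,0,0,-15,0],[0.6,12,-5,-3,-0.7],[0.6,14,-6,0,0],[0.6,10,-4,0,0],[0.6,4,-1,0,0],[0.6,0,0,0,0],[0.6,0,0,0,0]]]' 
python3 - <<'E'
from h import *
s=arm.observe();M=R.from_rotvec(s['ee_rot']).as_matrix();print(np.degrees(np.arctan2(M[1,0],M[0,0])),M[:,2],s['force'])
h=s['position']+M@np.array([-.0007,-.0012,-.011]);print('hub',h)
print(M.T@(np.array([.5005,.276,h[2]])-h)*1000)
snap('wrist','w5.png');snap('top','t5.png');snap('scene','s5.png')
f=cv2.imread('pics/t5.png');g=cv2.imread('pics/s5.png')
a=cv2.resize(f[165:265,90:210],(480,400),interpolation=cv2.INTER_CUBIC)
cv2.imwrite('pics/c5.png',np.hstack([cv2.imread('pics/w5.png')[20:420,100:420],a]));cv2.imwrite('pics/d5.png',cv2.resize(g[150:330,300:500],None,fx=3,fy=3))
E
```

```text
clock: 6.45
position: [0.4996, 0.2744, 0.1761]
ee_rot: [-2.799, -1.399, 0.057]
force: [1.1, -0.1, -3.3]
width: 0.556
53.12070100579695 [-0.03823998 -0.00556881 -0.99925307] [ 1.11917123 -0.05382908 -3.27499865]
hub [0.49862819 0.27462828 0.18712512]
[ 2.21973833  0.67214607 -0.07921692]
```

View pics/c5.png

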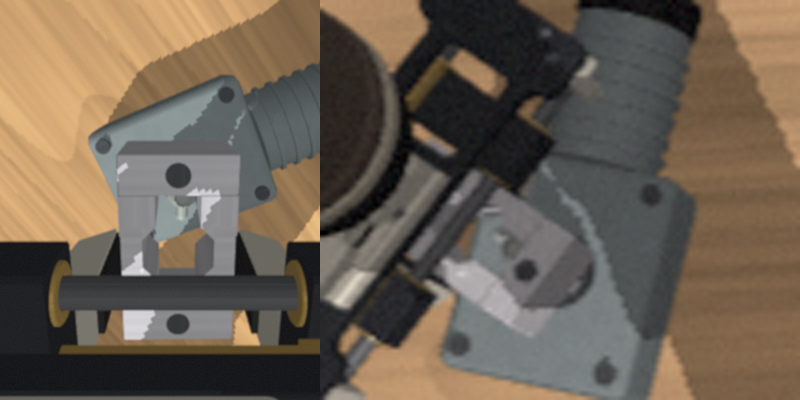

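View pics/d5.png

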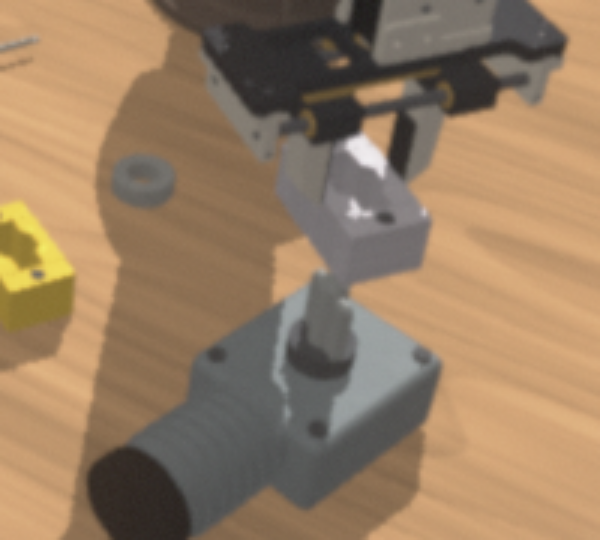

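```bash
cat > d.py <<'E'
from h import *
s=arm.observe();M=R.from_rotvec(s['ee_rot']).as_matrix();print('ang',np.degrees(np.arctan2(M[1,0],M[0,0])).round(2),M[:,2].round(4),s['position'].round(4),'F',s['force'].round(1),s['ft_torque'].round(2),'w',s['width'].round(3))
h=s['position']+M@np.array([-.0007,-.0012,-.000]);print('hub low-ish',h)
for z in (.135,.11,.089): print(z,(M.T@(np.array([.5005,.276,z])-h)*1000).round(1))
E
python3 -m inch '[[[0.6,1,0.5,15,0.6],[0.6,1,0,15,0],[0.6,0,0,10,0],[0.6,0,0,0,0]]]'; python3 d.py
```

```text
clock: 7.0
position: [0.5003, 0.2741, 0.1362]
ee_rot: [-2.808, -1.38, 0.054]
force: [0.1, 0.3, -2.9]
width: 0.558Traceback (most recent call last):
  File "d.py", line 2, in <module>
    s=arm.observe();M=R.from_rotvec(s['ee_rot']).as_matrix();print('ang',np.degrees(np.arctan2(M[1,0],M[0,0])).round(2),M[:,2].round(4),s['position'].round(4),'F',s['force'].round(1),s['ft_torque'].round(2),'w',s['width'].round(3))
                                                                                                                                                                                                                   ^^^^^^^^^^^^^^^^
AttributeError: 'float' object has no attribute 'round'
```

```bash
sed -i "s/s\['width'\].round(3)/s['width']/" d.py; python3 d.py; python3 - <<'E'
from h import *
snap('wrist','w6.png');snap('scene','s6.png')
f=cv2.imread('pics/w6.png');g=cv2.imread('pics/s6.png')
cv2.imwrite('pics/c6.png',np.hstack([f[20:420,100:460],cv2.resize(g[190:320,330:470],(431,400),interpolation=cv2.INTER_CUBIC)]))
E
```

```text
ang 52.36 [-0.0365 -0.0041 -0.9993] [0.5003 0.2741 0.1362] F [ 0.1  0.3 -2.9] [-0.12  0.04  0.03] w 0.5578099203326325
hub low-ish [0.49888893 0.27423024 0.13620042]
0.135 [2.4 0.2 1.1]
0.11 [ 3.1  0.9 26.1]
0.089 [ 3.6  1.4 47.1]
```

View pics/c6.png

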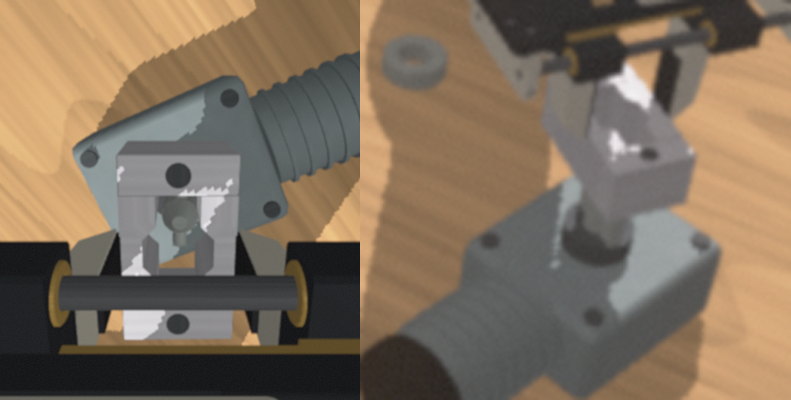

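The nose and key are visible inside the slot at crop (180,213), and there is no contact force. I'll continue down with small corrections.

```bash
python3 -m inch '[[[0.6,2.5,0.3,3,0],[0.6,0.4,0.4,9,0],[0.6,0.3,0.2,9,0],[0.6,0,0,0,0]]]'; python3 d.py
```

```text
clock: 7.5
position: [0.5044, 0.2772, 0.1164]
ee_rot: [-2.807, -1.38, 0.046]
force: [-1.1, 0.4, -3.0]
width: 0.553
ang 52.37 [-0.0321 -0.001  -0.9995] [0.5044 0.2772 0.1164] F [-1.1  0.4 -3. ] [-0.07  0.08  0.02] w 0.5533872984088095
hub low-ish [0.50306619 0.27736526 0.11645728]
0.135 [ -3.   -1.7 -18.4]
0.11 [-2.5 -1.   6.5]
0.089 [-2.1 -0.5 27.5]
```

```bash
python3 -m inch '[[[0.6,-2,-0.8,4,0],[0.6,0,0,8,0],[0.6,0,0,8,0],[0.6,0,0,0,0]]]'; python3 d.py
```

```text
clock: 7.9
position: [0.5014, 0.2758, 0.0944]
ee_rot: [-2.807, -1.38, 0.047]
force: [-0.2, -0.1, -3.6]
width: 0.554
ang 52.37 [-0.0327 -0.0014 -0.9995] [0.5014 0.2758 0.0944] F [-0.2 -0.1 -3.6] [-0.06  0.05  0.03] w 0.5541625823690923
hub low-ish [0.50003648 0.27597715 0.09444661]
0.135 [ -0.6  -0.7 -40.5]
0.11 [ -0.   -0.  -15.6]
0.089 [0.4 0.5 5.4]
```

```bash
python3 -m inch '[[[0.6,0,0,3,0],[0.6,0,0,2,0],[0.6,0,0,1.5,0],[0.6,0,0,0,0]]]'; python3 d.py
```

```text
clock: 8.3
position: [0.5015, 0.2759, 0.0903]
ee_rot: [-2.806, -1.379, 0.046]
force: [-0.3, 0.4, -3.1]
width: 0.551
ang 52.34 [-3.270e-02  5.000e-04 -9.995e-01] [0.5015 0.2759 0.0903] F [-0.3  0.4 -3.1] [-0.12  0.   -0.02] w 0.5511862777809341
hub low-ish [0.50012916 0.27611345 0.09036422]
0.135 [ -0.7  -0.8 -44.6]
0.11 [ -0.2  -0.2 -19.6]
0.089 [0.2 0.4 1.4]
```

Nothing touching yet. I'll press on gently until the force changes.

```bash
python3 -m inch '[[[0.6,0,0,2,0],[0.6,0,0,1.5,0],[0.6,0,0,0,0]]]'; python3 d.py
```

```text
clock: 8.6
position: [0.5021, 0.2763, 0.0902]
ee_rot: [-2.804, -1.377, 0.042]
force: [0.1, -0.2, -3.0]
width: 0.552
ang 52.32 [-0.0314  0.0034 -0.9995] [0.5021 0.2763 0.0902] F [ 0.1 -0.2 -3. ] [-0.12  0.08  0.03] w 0.5516682883271627
hub low-ish [0.50068452 0.2764647  0.09025804]
0.135 [ -1.2  -1.1 -44.7]
0.11 [ -0.8  -0.4 -19.7]
0.089 [-0.5  0.2  1.3]
```

```bash
python3 -m inch '[[[0.6,0,0,3,0],[0.6,0,0,3,0]]]'; python3 d.py
```

```text
clock: 8.8
position: [0.5026, 0.2772, 0.0891]
ee_rot: [-2.801, -1.376, 0.037]
force: [-14.7, -5.3, 39.1]
width: 0.554
ang 52.31 [-0.0305  0.0077 -0.9995] [0.5026 0.2772 0.0891] F [-14.7  -5.3  39.1] [-1.1   3.68  0.02] w 0.5543771495998471
hub low-ish [0.50119382 0.27742905 0.0891358 ]
0.135 [ -2.1  -1.  -45.8]
0.11 [ -1.8  -0.3 -20.8]
0.089 [-1.6  0.3  0.1]
```

```bash
python3 -m inch '[[[0.6,-1,0,-1.5,0],[0.6,0,0,0,0]]]'; python3 d.py
python3 - <<'E'
from h import *
snap('wrist','w7.png');snap('scene','s7.png')
f=cv2.imread('pics/w7.png');g=cv2.imread('pics/s7.png')
cv2.imwrite('pics/c7.png',np.hstack([f[20:420,100:460],cv2.resize(g[190:320,330:470],(431,400),interpolation=cv2.INTER_CUBIC)]))
E
```

```text
clock: 9.0
position: [0.5026, 0.2769, 0.0916]
ee_rot: [-2.801, -1.375, 0.034]
force: [1.1, 0.3, -2.8]
width: 0.555
ang 52.32 [-0.0288  0.0094 -0.9995] [0.5026 0.2769 0.0916] F [ 1.1  0.3 -2.8] [-0.12  0.06  0.02] w 0.5554947865947201
hub low-ish [0.50122985 0.27704415 0.09164276]
0.135 [ -1.7  -1.2 -43.3]
0.11 [ -1.5  -0.5 -18.3]
0.089 [-1.2  0.1  2.7]
```

View pics/c7.png

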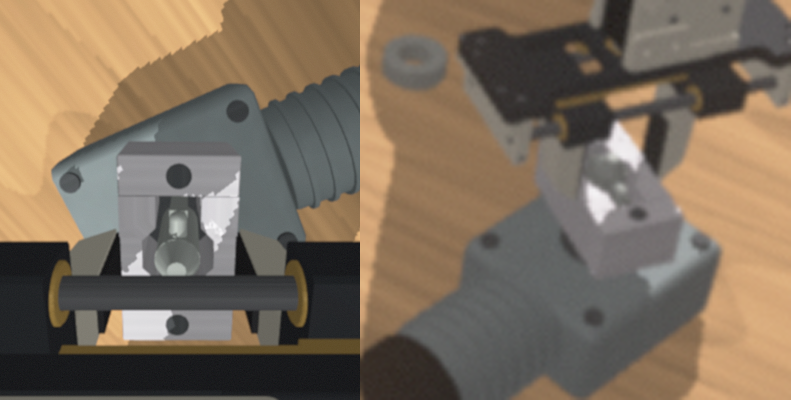

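```bash
python3 -m inch '[[[0.6,-0.5,0,3.5,0]]]'; python3 d.py
```

```text
clock: 9.2
position: [0.502, 0.2772, 0.0884]
ee_rot: [-2.8, -1.376, 0.035]
force: [-13.3, -1.2, 42.9]
width: 0.553
ang 52.34 [-0.0296  0.01   -0.9995] [0.502  0.2772 0.0884] F [-13.3  -1.2  42.9] [-0.32  2.96  0.04] w 0.5531798050427401
hub low-ish [0.50058683 0.27735781 0.08847039]
0.135 [ -1.6  -0.6 -46.5]
0.11 [ -1.3   0.1 -21.5]
0.089 [-1.1  0.7 -0.5]
```

```bash
python3 -m inch '[[[0.3,0,0,0,0],[0.2,0,0,0,0],[0.2,0,0,0,0],[0.2,0,0,0,0]]]'; python3 d.py
python3 - <<'E'
from h import *
snap('wrist','w8.png');snap('scene','s8.png')
f=cv2.imread('pics/w8.png');g=cv2.imread('pics/s8.png')
cv2.imwrite('pics/c8.png',np.hstack([f[20:420,100:460],cv2.resize(g[190:320,330:470],(431,400),interpolation=cv2.INTER_CUBIC)]))
E
```

```text
clock: 9.6
position: [0.5023, 0.2778, 0.0877]
ee_rot: [-2.799, -1.376, 0.034]
force: [0.9, -0.7, -0.0]
width: 0.792
ang 52.38 [-0.0293  0.0101 -0.9995] [0.5023 0.2778 0.0877] F [ 0.9 -0.7 -0. ] [-0.09  0.17 -0.04] w 0.7915873198488153
hub low-ish [0.50090169 0.27795565 0.08776399]
0.135 [ -2.3  -0.5 -47.2]
0.11 [ -2.    0.2 -22.2]
0.089 [-1.8  0.8 -1.2]
```

View pics/c8.png

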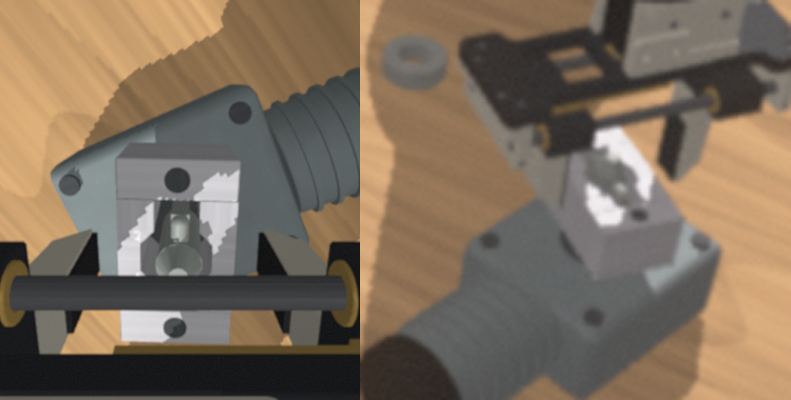

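The hub is released and the force has gone to zero. I'll open the last bit and withdraw upward, correcting for drift.

```bash
python3 -m inch '[[[0,0,0,0,0],[0,0,0,-8,0],[0,0,0,-12,0],[0,0,0,-15,0]]]'; python3 d.py
```

```text
clock: 10.1
position: [0.5021, 0.2765, 0.1231]
ee_rot: [-2.8, -1.376, 0.04]
force: [0.2, -0.3, 0.2]
width: 0.992
ang 52.36 [-0.0324  0.0076 -0.9994] [0.5021 0.2765 0.1231] F [ 0.2 -0.3  0.2] [-0.09  0.09 -0.03] w 0.9924287533318582
hub low-ish [0.50074655 0.27670256 0.12316466]
0.135 [ -0.9  -0.1 -11.8]
0.11 [-0.5  0.6 13.2]
0.089 [-0.2  1.3 34.1]
```

```bash
python3 -m inch '[[[0,0,0,-30,0],[0,0,0,-40,0],[0,-25,0,-30,0],[0,-25,0,0,0],[0,-15,0,0,0],[0,0,0,0,0],[0,0,0,0,0]]]'; python3 d.py
python3 - <<'E'
from h import *
snap('wrist','w9.png');snap('scene','s9.png');snap('top','t9.png')
f=cv2.imread('pics/w9.png');g=cv2.imread('pics/s9.png')
cv2.imwrite('pics/c9.png',np.hstack([f[20:420,100:460],cv2.resize(g[190:320,330:470],(431,400),interpolation=cv2.INTER_CUBIC)]))
E
```

```text
clock: 10.8
position: [0.4677, 0.2231, 0.2378]
ee_rot: [-2.8, -1.374, 0.022]
force: [0.1, 1.4, 0.1]
width: 1.005
ang 52.28 [-0.0228  0.0143 -0.9996] [0.4677 0.2231 0.2378] F [0.1 1.4 0.1] [-0.09  0.14  0.01] w 1.0047734679646976
hub low-ish [0.46630678 0.22332294 0.23786894]
0.135 [ 62.9  -2.4 102.8]
0.11 [ 62.9  -1.8 127.8]
0.089 [ 63.   -1.2 148.8]
```

View pics/c9.png

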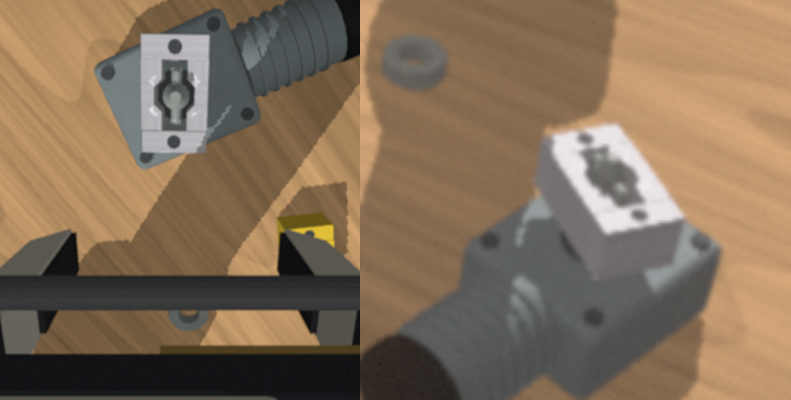

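View pics/t9.png

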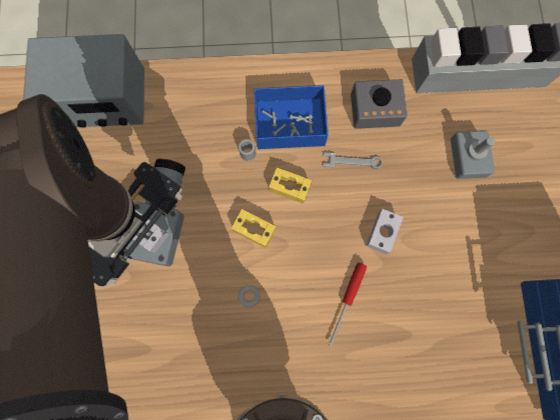

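The hub is on the stub, with the keys in its slot and the other parts undisturbed. I'll check its seating height by the bolt-mark spacing (72.2 mm) and by intersecting rays from the two views.

```bash
python3 - <<'E'
from h import *
f=cv2.imread('pics/w9.png');g=cv2.cvtColor(f,cv2.COLOR_BGR2GRAY);C=[]
for (u,v) in [(275,66),(274,162)]:
    m=(g[v-9:v+10,u-10:u+11]<105).astype(np.uint8);Mo=cv2.moments(m,True);C.append((u-10+Mo['m10']/Mo['m00'],v-9+Mo['m01']/Mo['m00']));print(C[-1],m.sum())
for z in (.110,.114,.118,.122,.126):
    a,b=[ray('w9.png',*c,z) for c in C];d=a-b;print(z,np.hypot(*d[:2]).round(5),((a+b)/2).round(4),np.degrees(np.arctan2(d[1],d[0])).round(1))
for z in (.110,.118,.126):
  for c in C: print(z,proj('s9.png',ray('w9.png',*c,z)))
gs=cv2.cvtColor(cv2.imread('pics/s9.png'),cv2.COLOR_BGR2GRAY)
k=431/140
for (u,v) in [(330+225/k,190+138/k*130*k/400),(330+279/k,190+215/k)]:
    u,v=int(round(u)),int(round(v));w=gs[v-4:v+5,u-5:u+6];m=(w<(w.max()*.6)).astype(np.uint8);Mo=cv2.moments(m,True);print('scene mark',u-5+Mo['m10']/Mo['m00'],v-4+Mo['m01']/Mo['m00'],m.sum())
E
```

```text
(274.5, 66.26086956521739) 138
(273.4102564102564, 161.47863247863248) 117
0.11 0.074 [0.4999 0.2766 0.11  ] 51.4
0.114 0.07305 [0.5001 0.2766 0.114 ] 51.4
0.118 0.0721 [0.5003 0.2767 0.118 ] 51.4
0.122 0.07114 [0.5005 0.2767 0.122 ] 51.4
0.126 0.07019 [0.5007 0.2767 0.126 ] 51.4
0.11 [419.23983702 261.52491477]
0.11 [401.63007755 235.99432558]
0.118 [419.67470279 258.14447072]
0.118 [402.39427342 233.30773218]
0.126 [420.11368604 254.73201925]
0.126 [403.16751646 230.5893327 ]
scene mark 404.5833333333333 237.08333333333334 12
scene mark 421.6666666666667 261.3333333333333 15
```

```bash
python3 -c "
from cell import workorder,arm
print(workorder.sign_off(), arm.observe()['clock'])"
```

```text
the job is handed in; nothing more can be done
the job is handed in; nothing more can be done
```

The keyed hub is on the gearmotor's keyed stub, fully down on the shoulder as far as I can measure. I let go of it, backed the arm off and handed the job in at about 11 s on the clock.

**What I did:** I gripped the hub across its 52 mm width, turned it about 80° to match the keys, and lowered it until it touched the shoulder. I pressed it down twice, with peak wrist forces of about 42 N and 45 N, then opened the fingers. The force dropped to zero on release.

**Last checks that agreed:**
- **Height:** contact came with the TCP at 0.088–0.089 m, against 0.089 m predicted for fully home. After release, the wrist view's bolt-mark spacing of 72.1 mm at an assumed 118 mm top height matches the 72.2 mm measured earlier, so the hub top is at 118 mm.
- **Position and angle:** the hub centre is at (0.500, 0.277) and its long axis at 51.4°. The stub measured (0.5005, 0.276) and 52.5°, well within the play.
- **Other parts:** the plain hub and the yellow look-alikes show no visible change in the top view.

**Checks that disagreed:**
- **Scene camera:** it put the bolt marks about 3 pixels lower than the wrist view, which would make the hub top roughly 10 mm too low. The scene camera had already been about 12 mm off the other cameras on the boss, though that reading was rough, so I trusted the wrist view and the contact height.
- **Tool tilt:** the tool was tilted about 2° while lowering. The hub settled on release.

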